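# Sweep the wood offcuts into the scrap pan

## Robot

A 6-joint arm with a two-finger parallel gripper is mounted at the origin on the work surface. World frame = base frame: x ahead of the robot, y to its left, z up, the work surface at z = 0. Lengths are in m, angles in degrees, forces in N, time in s.
With the tool pointing down it reaches from about 0.25 to 0.725 m from the base axis. Payload 9.7 kg.
Tool frame: the origin (TCP) lies at the very end of the fingers, on their centre line; the grasp point (between the pads) lies 19 mm behind it; z points along the fingers, y is the line along which they close (so a half turn about z gives the same grasp; the last joint's range is limited). The gripper opens to 85 mm and grips with 20 to 120 N. Pads are 22 mm wide; open, the fingers measure 114 mm over their backs; the gripper's body (76 mm by 85 mm) begins 54 mm behind the grasp point. The pads swing forward as they close: fully open they stand 13 mm farther back than shut.
Start: joints at [-72.078, 4.979, 10.078, 95.1, 0, 90], TCP at [0.169, -0.523, 0.197] pointing down, gripper open.
Joint ranges: [-179.16, 179.16], [-48.56, 103.87], [-65.8, 70.77], [-126.05, 130.52], [-82.76, 87.17], [-180, 180]. Speed limits (degrees/s): [127.2, 127.2, 147.25, 180, 180, 180].

## Interface

Orientations are given as [roll, pitch, yaw] about the fixed x, y, z axes, in that order (R = Rz(yaw) Ry(pitch) Rx(roll)).
In Python, from workcell import telemetry, optics, workorder gives the robot as it stands.
- The arm moves only by the shell command python3 -m handwheel 'ROWS' [FORCE]. ROWS is JSON, a list of rows, each an object of numbers: "tx", "ty", "tz": the shift along the tool's x, y, z in m; "ax", "ay", "az": the turn, a rotation vector about the tool's x, y, z in degrees; "jaw": the gripper command: -1 is shut, 1 is fully open, values between are in proportion. A call has exactly 10 rows; each row shifts and turns the commanded pose from where the row before left it, along the tool's axes as they then stand; what a row does not reach is not made up. A row lasts 1/8 s, in which the tool goes at most 62.5 mm and 10.7 degrees, less where a joint would pass 70% of its speed; a pose out of reach is approached as far as the arm can. A call is refused whole if a number of a shift passes 0.0625 or a number of a turn 10.7, either way. A call with a gripper value outside its range is refused whole. The fingers move at their own pace and stop on an object; FORCE is the grip in N (left out, the last holds). Time passes only in rows, so rows that do not move let the fingers close, or fill a call up. It gives the time, the measured TCP pose, the force, the opening and the grip force at its end, in the units of the state.
- telemetry.get_obs(): the state, without advancing time (a new reading comes with each control period).
- optics.camera(name): name is "scene" or "top"; returns a dict with "color" (420x560x3 uint8, red, green, blue), "K" (3x3 intrinsics, pixels), "k1" (the pictures are not rectified: a ray, as slopes to the right and down, at radius r is drawn at 1 + k1 r^2 times it, then the intrinsics apply), "extrinsics" (4x4, takes a point from camera to world coordinates). Camera axes: x right, y down, z forward; pixel columns grow to the right and rows downward; lengths in m; the calibration is good to about 2 mm. A picture is of the moment at which its call begins. There is no depth.
- workorder.job_done(): hands the job in; it is judged then, once.
The state is a dict: "time": time; "q": joint angles; "qd": joint speeds; "joint_efforts": joint torques, N m; "ee_pos": TCP position; "tcp_rot": TCP orientation; "wrist_force": force on the tool from outside, world axes, zero at the start; "torque": the same for the moment, N m; "opening": finger opening in m; "grasp_force": force on a finger pad.
Only numpy, scipy, OpenCV 4.12 (cv2) and the standard library are available. Lean on these libraries where they do the work, as an engineer would, in place of code of your own. Each camera call takes 0.05 s, during which the arm holds its last target. There are 200 camera calls.

## Task

Clear the craft table: with closed fingers, sweep the three small wooden offcuts (the strip, the square block and the round branch slice) along the table top and through the open mouth of the metal scrap pan, until each lies well inside, past the sloping lip. Only push them; do not lift or carry them, and leave everything else standing where it is.

Things in the scene. Friction and masses are not known exactly. Their poses are not given: they have to be found in the camera images.
- pan: sheet-metal scrap pan fixed flat on the table, inside 200 wide (x) by 130 deep (y), walls 35 high, 3 thick on three sides, open mouth on its -y side. Origin at the middle of the inside, at table height: mouth edge at y = -65, back wall at y = +65, side walls at x = -100 and +100 (inner faces). A lip slopes from the table at the mouth edge up to the floor, which begins at y = -40, 4 above the table.
- strip_mid (a point): centre (half-way up) of the wooden strip offcut, 60 x 22 x 18 high, about 20 g, loose, lying flat; its x axis runs along the 60
- block_mid (a point): centre (half-way up) of the square wooden offcut, 36 x 36 x 20 high, about 20 g, loose, lying flat
- slice_mid (a point): centre (half-way up) of the round branch slice, diameter 40, 18 high, about 20 g, loose, lying flat
- tin: closed food tin, diameter 76, 50 high, loose, 0.35 kg; origin at the centre of its underside; to be left alone
- dome: small display stand: wooden base 72 (x) x 58 (y) x 18 high with a dome of diameter 40 on it, 53 high in all, loose, 0.35 kg; origin at the centre of its underside; not an offcut, to be left alone
- rings: stack of four wooden rings glued together, diameter 82, 48 high, loose, 0.35 kg; origin at the centre of its underside; to be left alone
- jar: glass glue jar with a lid, diameter 56, 85 high, loose; origin at the centre of its underside; to be left alone
- mug: cup with brushes standing in it, diameter 72, cup 90 high, 180 with the brushes, loose; origin at the centre of its underside; to be left alone
- figure: figure made of a canister (diameter 90) with a turned handle on top, on a square wooden foot 110 x 110; 209 high in all, loose; origin at the centre of its underside; to be left alone
- screwdriver: screwdriver 190 long lying on the table along its own x, loose; to be left alone

How it is judged (in metres and radians):
At the end, for the whole second after the job is handed in: The centres of all three offcuts are inside the pan's walls and past the sloping lip (more than 25 mm in from the mouth edge), less than 30 mm above the table and at rest (under 0.02 m/s); every other thing is within 20 mm of where it started (y of strip_mid in the frame of pan between -0.04 and 0.065 m and x of strip_mid in the frame of pan between -0.1 and 0.1 m and height (world z) of each of strip_mid, block_mid, slice_mid below 0.03 m and linear speed of each of strip, block, slice below 0.02 m/s and y of block_mid in the frame of pan between -0.04 and 0.065 m and x of block_mid in the frame of pan between -0.1 and 0.1 m and y of slice_mid in the frame of pan between -0.04 and 0.065 m and x of slice_mid in the frame of pan between -0.1 and 0.1 m and distance of each of tin, dome, rings, jar, mug, figure, screwdriver from where it was at the start of the episode below 0.02 m); the robot touches nothing.
It fails at once if an offcut is picked up on its way to the pan (its centre rises more than 26 mm above the table outside the mouth) ((height (world z) of strip_mid above 0.026 m and y of strip_mid in the frame of pan below -0.065 m) or (height (world z) of block_mid above 0.026 m and y of block_mid in the frame of pan below -0.065 m) or (height (world z) of slice_mid above 0.026 m and y of slice_mid in the frame of pan below -0.065 m)).
It fails at once if an offcut is lifted (its centre rises more than 36 mm above the table) (height (world z) of any of strip_mid, block_mid, slice_mid above 0.036 m).
It fails at once if something other than the offcuts is shifted by more than 20 mm (distance of any of tin, dome, rings, jar, mug, figure, screwdriver from where it was at the start of the episode above 0.02 m).
It fails at once if a standing thing is tipped (angle between any of tin, dome, rings, jar, mug, figure's own z axis and vertical above 0.3 rad).
It also fails if it takes over 72 s, if anything falls off the work surface, if the arm or the gripper's body presses on something with over 40 N, if the wrist force passes 120 N, or if a joint passes its speed limit or range.

## Working session

There is one attempt and no reset: what is moved stays moved. The work goes in short steps, Python scripts to look and compute and a shell command to move; the robot and the scene stay as the last step left them, time stands still between calls to the robot, and variables do not carry over. Pictures are saved under pics/ and viewed, at most 10 in all, crops included, and the job is handed in when it is done.

```bash
mkdir -p pics; ls; cat > h.py <<'E'
import numpy as np, cv2
from workcell import telemetry, optics, workorder
def pix2plane(c,uv,z):
    K=np.array(c["K"]);E=np.array(c["extrinsics"]);k1=c["k1"]
    uv=np.atleast_2d(uv).astype(float)
    p=cv2.undistortPoints(uv.reshape(-1,1,2),K,np.array([k1,0,0,0,0.])).reshape(-1,2)
    d=np.c_[p,np.ones(len(p))]@E[:3,:3].T;o=E[:3,3]
    return o+d*((z-o[2])/d[:,2])[:,None]
def proj(c,P):
    K=np.array(c["K"]);E=np.linalg.inv(np.array(c["extrinsics"]))
    r,_=cv2.Rodrigues(E[:3,:3])
    return cv2.projectPoints(np.atleast_2d(P).astype(float),r,E[:3,3],K,np.array([c["k1"],0,0,0,0.]))[0].reshape(-1,2)
def snap(n,name):
    c=optics.camera(n);cv2.imwrite("pics/"+name+".png",c["color"][:,:,::-1]);return c
E
python3 - <<'E'
from h import *
import pickle
for n in("top","scene"):
    c=snap(n,n+"0");pickle.dump(c,open(n+"0.pkl","wb"));print(n,c["K"],c["k1"],c["extrinsics"])
o=telemetry.get_obs();print(o["time"],o["ee_pos"],o["tcp_rot"],o["opening"])
E
```

```text
pics
top [[439.61796625   0.         274.57581235]
 [  0.         439.61796625 215.50217443]
 [  0.           0.           1.        ]] -0.12744173327851005 [[-0.0482875  -0.97772416  0.20426401  0.3610756 ]
 [-0.99882484  0.04811728 -0.00580291 -0.07396319]
 [-0.00415498 -0.20430417 -0.97889864  1.02330041]
 [ 0.          0.          0.          1.        ]]
scene [[494.5565306    0.         275.49348058]
 [  0.         494.5565306  216.84230541]
 [  0.           0.           1.        ]] -0.03602537669692651 [[-0.41750587  0.5840247  -0.69613504  1.36697971]
 [ 0.90865181  0.27371393 -0.3153293   0.30218121]
 [ 0.00638175 -0.7641962  -0.64495227  0.80341271]
 [ 0.          0.          0.          1.        ]]
0.1 [ 0.16918083 -0.52307539  0.19676742] [-1.79933534e+02 -5.25903528e-04  1.79248386e+01] 0.08540142452094705
```

View pics/top0.png

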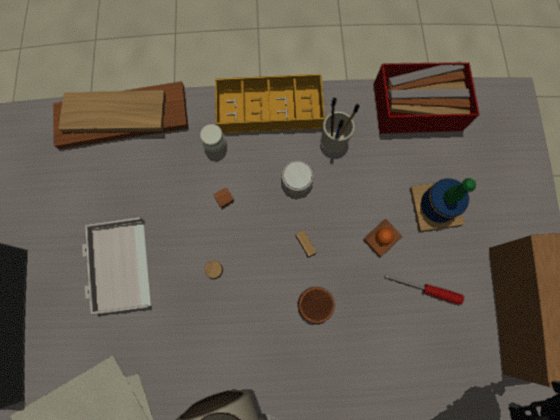

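View pics/scene0.png

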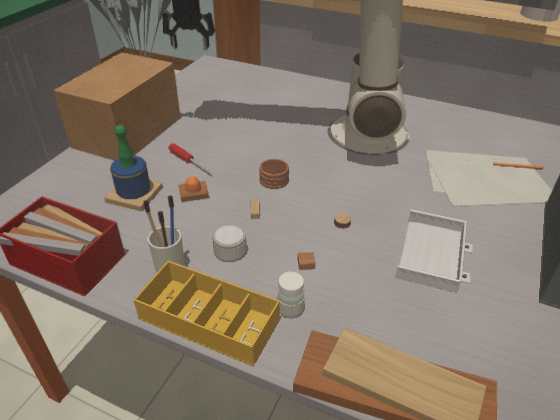

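The top view shows up = +x and left = +y. The pan is at about (118,265) with its mouth on the right. The slice is at (213,270), the block at (224,198) and the strip at (306,243). The dome (385,237) and rings (316,305) are distractors.

```bash
python3 - <<'E'
from h import *
import pickle
c=pickle.load(open("top0.pkl","rb"))
im=c["color"]
cv2.imwrite("pics/crop0.png",cv2.resize(im[180:330,70:340],None,fx=2.9,fy=2.9,interpolation=cv2.INTER_CUBIC)[:,:,::-1])
hsv=cv2.cvtColor(im,cv2.COLOR_RGB2HSV)
m=((hsv[...,1]>75)&(hsv[...,2]>60)).astype(np.uint8)
m[:180]=0;m[330:]=0;m[:,:160]=0;m[:,450:]=0
cs,_=cv2.findContours(m,cv2.RETR_EXTERNAL,cv2.CHAIN_APPROX_NONE)
for k in cs:
    if cv2.contourArea(k)<40: continue
    P=pix2plane(c,k.reshape(-1,2),.018)[:,:2].astype(np.float32)
    r=cv2.minAreaRect(P);b=cv2.boundingRect(k)
    print(b,np.round(r[0],3),np.round(r[1],3),round(r[2],1), np.round(cv2.boxPoints(r),3).tolist())
for n,uv,z in [("pan TL TR BR BL",[(90,225),(140,220),(149,306),(95,313)],.035),("jar",[(211,134)],.085),("tin",[(297,176)],.05),("rings",[(316,305)],.048)]:
    print(n,np.round(pix2plane(c,uv,z)[:,:2],3).tolist())
E
```

```text
(298, 287, 37, 36) [ 0.362 -0.163] [0.081 0.078] 86.9 [[0.3199999928474426, -0.20200000703334808], [0.39899998903274536, -0.20600000023841858], [0.40299999713897705, -0.125], [0.32499998807907104, -0.12099999934434891]]
(424, 284, 26, 17) [ 0.373 -0.445] [0.064 0.026] 68.3 [[0.3490000069141388, -0.4699999988079071], [0.37299999594688416, -0.4790000021457672], [0.3970000147819519, -0.4189999997615814], [0.37299999594688416, -0.4099999964237213]]
(204, 261, 19, 18) [0.453 0.067] [0.039 0.039] 43.0 [[0.42500001192092896, 0.06800000369548798], [0.4519999921321869, 0.039000000804662704], [0.47999998927116394, 0.06599999964237213], [0.45399999618530273, 0.09399999678134918]]
(296, 230, 21, 27) [ 0.503 -0.149] [0.061 0.024] 26.8 [[0.47099998593330383, -0.15199999511241913], [0.48100000619888306, -0.17299999296665192], [0.5350000262260437, -0.14499999582767487], [0.5249999761581421, -0.12399999797344208]]
(364, 219, 38, 38) [ 0.507 -0.329] [0.058 0.072] 38.9 [[0.4620000123977661, -0.3190000057220459], [0.5080000162124634, -0.375], [0.5519999861717224, -0.33899998664855957], [0.50700002908706
[... 155 characters left out ...]
664723873], [0.6470000147819519, 0.03200000151991844], [0.6290000081062317, 0.06400000303983688]]
(411, 183, 39, 49) [ 0.575 -0.45 ] [0.112 0.074] 6.2 [[0.5149999856948853, -0.41999998688697815], [0.5230000019073486, -0.49300000071525574], [0.6349999904632568, -0.48100000619888306], [0.6269999742507935, -0.40799999237060547]]
(432, 180, 18, 35) [ 0.598 -0.48 ] [0.042 0.085] 82.2 [[0.5529999732971191, -0.4950000047683716], [0.6380000114440918, -0.5070000290870667], [0.6439999938011169, -0.4650000035762787], [0.5590000152587891, -0.453000009059906]]
pan TL TR BR BL [[0.566, 0.354], [0.572, 0.233], [0.374, 0.211], [0.362, 0.337]]
jar [[0.754, 0.056]]
tin [[0.655, -0.136]]
rings [[0.36, -0.161]]
```

View pics/crop0.png

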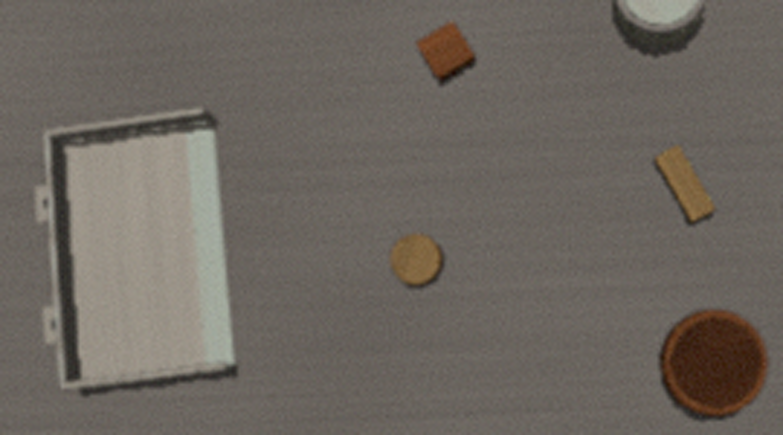

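The sizes match: slice 39 mm, block 36×37, strip 61×24. The pan centre is about (0.469, 0.285), yaw about 4.5°, with the mouth at y≈0.22. The lighter lip stripe on the right confirms which side is open. Next is a helper that converts world waypoints into tool-frame rows.

```bash
cat > plan.py <<'E'
# plan.py 'x,y,z,yaw,n' ... : from the present pose, print rounded tool-frame rows (straight waypoints, n rows each)
import sys,numpy as np
from workcell import telemetry
from scipy.spatial.transform import Rotation as R
o=telemetry.get_obs();p=np.array(o["ee_pos"]);yaw=o["tcp_rot"][2];rows=[]
for a in sys.argv[1:]:
    x,y,z,w,n=map(float,a.split(','));g=np.array([x,y,z]);n=int(n)
    for i in range(n):
        tp=p+(g-p)/(n-i);dw=((w-yaw+180)%360-180)/(n-i)
        r=R.from_euler('xyz',[180,0,yaw],degrees=True)
        s=np.round(r.inv().apply(tp-p),3);p=p+r.apply(s);t=round(-dw,1);yaw-=t
        d={k:float(v) for k,v in zip(("tx","ty","tz"),s) if v}
        if t:d["az"]=t
        rows.append(d)
import json
for i in range(0,len(rows),10):print(json.dumps([{**d,"jaw":-1} for d in rows[i:i+10]]).replace(' ',''))
print("end",p.round(4),yaw)
E
python3 plan.py .40,-.09,.197,75,10 .461,.02,.10,100,5 .461,.02,.009,100,5
```

```text
[{"tx":0.035,"ty":-0.034,"az":-5.7,"jaw":-1},{"tx":0.039,"ty":-0.03,"az":-5.7,"jaw":-1},{"tx":0.041,"ty":-0.027,"az":-5.7,"jaw":-1},{"tx":0.044,"ty":-0.022,"az":-5.7,"jaw":-1},{"tx":0.046,"ty":-0.018,"az":-5.7,"jaw":-1},{"tx":0.047,"ty":-0.013,"az":-5.7,"jaw":-1},{"tx":0.048,"ty":-0.008,"az":-5.7,"jaw":-1},{"tx":0.049,"ty":-0.004,"az":-5.7,"jaw":-1},{"tx":0.049,"ty":0.001,"az":-5.7,"jaw":-1},{"tx":0.049,"ty":0.007,"az":-5.8,"jaw":-1}]
[{"tx":0.024,"ty":0.006,"tz":0.019,"az":-5.0,"jaw":-1},{"tx":0.024,"ty":0.008,"tz":0.019,"az":-5.0,"jaw":-1},{"tx":0.023,"ty":0.01,"tz":0.02,"az":-5.0,"jaw":-1},{"tx":0.022,"ty":0.012,"tz":0.019,"az":-5.0,"jaw":-1},{"tx":0.021,"ty":0.015,"tz":0.02,"az":-5.0,"jaw":-1},{"tz":0.018,"jaw":-1},{"tz":0.018,"jaw":-1},{"tz":0.018,"jaw":-1},{"tz":0.018,"jaw":-1},{"tz":0.019,"jaw":-1}]
end [0.4614 0.02   0.0088] 100.02483859697007
```

```bash
python3 -m handwheel '[{"tx":0.035,"ty":-0.034,"az":-5.7,"jaw":-1},{"tx":0.039,"ty":-0.03,"az":-5.7,"jaw":-1},{"tx":0.041,"ty":-0.027,"az":-5.7,"jaw":-1},{"tx":0.044,"ty":-0.022,"az":-5.7,"jaw":-1},{"tx":0.046,"ty":-0.018,"az":-5.7,"jaw":-1},{"tx":0.047,"ty":-0.013,"az":-5.7,"jaw":-1},{"tx":0.048,"ty":-0.008,"az":-5.7,"jaw":-1},{"tx":0.049,"ty":-0.004,"az":-5.7,"jaw":-1},{"tx":0.049,"ty":0.001,"az":-5.7,"jaw":-1},{"tx":0.049,"ty":0.007,"az":-5.8,"jaw":-1}]' 40
python3 plan.py .461,.02,.10,100,5 .461,.02,.012,100,5
```

```text
[{"tx":0.089,"ty":-0.085,"tz":0.019,"az":-16.4,"jaw":-1},{"tx":0.109,"ty":-0.057,"tz":0.019,"az":-16.4,"jaw":-1},{"tx":0.121,"ty":-0.024,"tz":0.02,"az":-16.4,"jaw":-1},{"tx":0.123,"ty":0.012,"tz":0.019,"az":-16.4,"jaw":-1},{"tx":0.115,"ty":0.046,"tz":0.02,"az":-16.5,"jaw":-1},{"tz":0.018,"jaw":-1},{"tz":0.017,"jaw":-1},{"tz":0.018,"jaw":-1},{"tz":0.017,"jaw":-1},{"tz":0.018,"jaw":-1}]
end [0.4611 0.0203 0.0118] 100.02483859697006$[0]: bad value
```

It looks like every key has to be present, so I'll have the helper print full rows.

```bash
sed -i 's/ if v}/}/; s/if t:d\["az"\]=t/d["ax"]=0;d["ay"]=0;d["az"]=t/' plan.py
python3 -m handwheel '[{"tx":0.035,"ty":-0.034,"tz":0,"ax":0,"ay":0,"az":-5.7,"jaw":-1},{"tx":0.039,"ty":-0.03,"tz":0,"ax":0,"ay":0,"az":-5.7,"jaw":-1},{"tx":0.041,"ty":-0.027,"tz":0,"ax":0,"ay":0,"az":-5.7,"jaw":-1},{"tx":0.044,"ty":-0.022,"tz":0,"ax":0,"ay":0,"az":-5.7,"jaw":-1},{"tx":0.046,"ty":-0.018,"tz":0,"ax":0,"ay":0,"az":-5.7,"jaw":-1},{"tx":0.047,"ty":-0.013,"tz":0,"ax":0,"ay":0,"az":-5.7,"jaw":-1},{"tx":0.048,"ty":-0.008,"tz":0,"ax":0,"ay":0,"az":-5.7,"jaw":-1},{"tx":0.049,"ty":-0.004,"tz":0,"ax":0,"ay":0,"az":-5.7,"jaw":-1},{"tx":0.049,"ty":0.001,"tz":0,"ax":0,"ay":0,"az":-5.7,"jaw":-1},{"tx":0.049,"ty":0.007,"tz":0,"ax":0,"ay":0,"az":-5.8,"jaw":-1}]' 40
python3 plan.py .461,.02,.10,100,5 .461,.02,.012,100,5
```

```text
time: 1.35
ee_pos: [0.4008, -0.0888, 0.1973]
tcp_rot: [180.0, 0.0, 75.2]
wrist_force: [0.8, -0.5, -0.1]
opening: 0.0005
grasp_force: 0.0
[{"tx":0.024,"ty":0.006,"tz":0.019,"ax":0,"ay":0,"az":-5.0,"jaw":-1},{"tx":0.024,"ty":0.008,"tz":0.02,"ax":0,"ay":0,"az":-4.9,"jaw":-1},{"tx":0.023,"ty":0.01,"tz":0.019,"ax":0,"ay":0,"az":-5.0,"jaw":-1},{"tx":0.021,"ty":0.012,"tz":0.02,"ax":0,"ay":0,"az":-4.9,"jaw":-1},{"tx":0.021,"ty":0.014,"tz":0.019,"ax":0,"ay":0,"az":-5.0,"jaw":-1},{"tx":-0.0,"ty":0.0,"tz":0.018,"ax":0,"ay":0,"az":0.0,"jaw":-1},{"tx":-0.0,"ty":0.0,"tz":0.018,"ax":0,"ay":0,"az":0.0,"jaw":-1},{"tx":-0.0,"ty":0.0,"tz":0.017,"ax":0,"ay":0,"az":0.0,"jaw":-1},{"tx":-0.0,"ty":0.0,"tz":0.018,"ax":0,"ay":0,"az":0.0,"jaw":-1},{"tx":-0.0,"ty":0.0,"tz":0.017,"ax":0,"ay":0,"az":0.0,"jaw":-1}]
end [0.4606 0.0204 0.0123] 100.00999079410174
```

```bash
python3 -m handwheel '[{"tx":0.024,"ty":0.006,"tz":0.019,"ax":0,"ay":0,"az":-5.0,"jaw":-1},{"tx":0.024,"ty":0.008,"tz":0.02,"ax":0,"ay":0,"az":-4.9,"jaw":-1},{"tx":0.023,"ty":0.01,"tz":0.019,"ax":0,"ay":0,"az":-5.0,"jaw":-1},{"tx":0.021,"ty":0.012,"tz":0.02,"ax":0,"ay":0,"az":-4.9,"jaw":-1},{"tx":0.021,"ty":0.014,"tz":0.019,"ax":0,"ay":0,"az":-5.0,"jaw":-1},{"tx":0,"ty":0,"tz":0.018,"ax":0,"ay":0,"az":0,"jaw":-1},{"tx":0,"ty":0,"tz":0.018,"ax":0,"ay":0,"az":0,"jaw":-1},{"tx":0,"ty":0,"tz":0.018,"ax":0,"ay":0,"az":0,"jaw":-1},{"tx":0,"ty":0,"tz":0.018,"ax":0,"ay":0,"az":0,"jaw":-1},{"tx":0,"ty":0,"tz":0.018,"ax":0,"ay":0,"az":0,"jaw":-1}]'
python3 plan.py .44,.136,.011,100.3,10
```

```text
time: 2.6
ee_pos: [0.4606, 0.0183, 0.0093]
tcp_rot: [180.0, 0.0, 99.8]
wrist_force: [-0.1, -0.1, 0.4]
opening: -0.0
grasp_force: 0.0
[{"tx":0.012,"ty":-0.0,"tz":-0.0,"ax":0,"ay":0,"az":-0.1,"jaw":-1},{"tx":0.012,"ty":-0.0,"tz":-0.0,"ax":0,"ay":0,"az":-0.0,"jaw":-1},{"tx":0.012,"ty":-0.0,"tz":-0.0,"ax":0,"ay":0,"az":-0.1,"jaw":-1},{"tx":0.012,"ty":0.0,"tz":-0.0,"ax":0,"ay":0,"az":-0.0,"jaw":-1},{"tx":0.012,"ty":0.0,"tz":-0.0,"ax":0,"ay":0,"az":-0.1,"jaw":-1},{"tx":0.012,"ty":0.0,"tz":-0.0,"ax":0,"ay":0,"az":-0.0,"jaw":-1},{"tx":0.012,"ty":0.0,"tz":-0.0,"ax":0,"ay":0,"az":-0.1,"jaw":-1},{"tx":0.012,"ty":0.0,"tz":-0.001,"ax":0,"ay":0,"az":-0.0,"jaw":-1},{"tx":0.012,"ty":0.0,"tz":-0.0,"ax":0,"ay":0,"az":-0.1,"jaw":-1},{"tx":0.011,"ty":0.0,"tz":-0.001,"ax":0,"ay":0,"az":-0.0,"jaw":-1}]
end [0.4399 0.1355 0.0113] 100.27997740468184
```

```bash
python3 -m handwheel '[{"tx":0.012,"ty":0,"tz":-0.001,"ax":0,"ay":0,"az":-0.5,"jaw":-1},{"tx":0.012,"ty":0,"tz":-0.001,"ax":0,"ay":0,"az":0,"jaw":-1},{"tx":0.012,"ty":0,"tz":0,"ax":0,"ay":0,"az":0,"jaw":-1},{"tx":0.012,"ty":0,"tz":0,"ax":0,"ay":0,"az":0,"jaw":-1},{"tx":0.012,"ty":0,"tz":0,"ax":0,"ay":0,"az":0,"jaw":-1},{"tx":0.012,"ty":0,"tz":0,"ax":0,"ay":0,"az":0,"jaw":-1},{"tx":0.012,"ty":0,"tz":0,"ax":0,"ay":0,"az":0,"jaw":-1},{"tx":0.012,"ty":0,"tz":0,"ax":0,"ay":0,"az":0,"jaw":-1},{"tx":0.012,"ty":0,"tz":0,"ax":0,"ay":0,"az":0,"jaw":-1},{"tx":0.012,"ty":0,"tz":0,"ax":0,"ay":0,"az":0,"jaw":-1}]'
python3 - <<'E'
from h import *
c=snap("top","t1")
i=cv2.imread("pics/t1.png")[180:330,70:340];cv2.imwrite("pics/t1c.png",cv2.resize(i,None,fx=2.9,fy=2.9))
E
```

```text
time: 3.85
ee_pos: [0.4391, 0.1375, 0.0124]
tcp_rot: [180.0, 0.0, 100.3]
wrist_force: [-0.0, 0.1, -0.6]
opening: -0.0
grasp_force: 0.0
```

View pics/t1c.png

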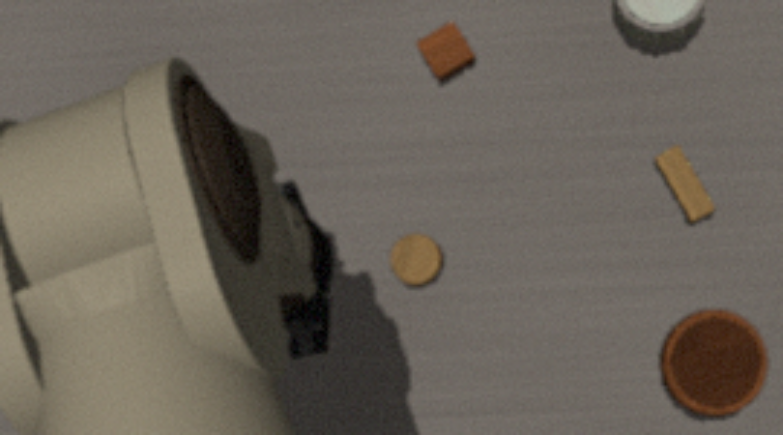

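The slice is still at crop pixel (416,260), although the tool should have passed through it. I'll check from the scene camera.

```bash
python3 - <<'E'
from h import *
c=snap("scene","s1");o=telemetry.get_obs();p=np.array(o["ee_pos"])
print(o["ee_pos"],o["q"],proj(c,[p,[.453,.067,.018],[p[0],p[1],0]]))
i=cv2.imread("pics/s1.png")[150:350,250:510];cv2.imwrite("pics/s1c.png",cv2.resize(i,None,fx=3,fy=3))
E
```

```text
[0.43900924 0.13772721 0.01234935] [ 1.74114172e+01 -6.82444717e+00 -2.20679798e+01  7.47580351e+01
  9.25419485e-03  9.70234176e+01] [[370.7325549  224.02002501]
 [341.64339985 217.67498465]
 [370.07752129 227.80612458]]
```

View pics/s1c.png

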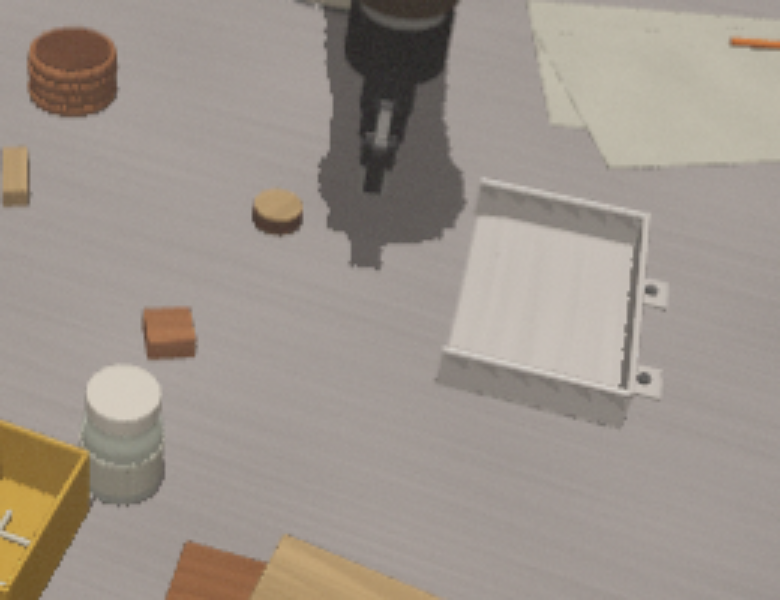

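The fingertip shows at crop (373,190), while the reported TCP projects to (362,222). So the real tip is higher than reported, or offset. I'll probe gently downward.

```bash
python3 -m handwheel '[{"tx":0,"ty":0,"tz":0.002,"ax":0,"ay":0,"az":0,"jaw":-1},{"tx":0,"ty":0,"tz":0.002,"ax":0,"ay":0,"az":0,"jaw":-1},{"tx":0,"ty":0,"tz":0.002,"ax":0,"ay":0,"az":0,"jaw":-1},{"tx":0,"ty":0,"tz":0.002,"ax":0,"ay":0,"az":0,"jaw":-1},{"tx":0,"ty":0,"tz":0.002,"ax":0,"ay":0,"az":0,"jaw":-1},{"tx":0,"ty":0,"tz":0.002,"ax":0,"ay":0,"az":0,"jaw":-1},{"tx":0,"ty":0,"tz":0.002,"ax":0,"ay":0,"az":0,"jaw":-1},{"tx":0,"ty":0,"tz":0,"ax":0,"ay":0,"az":0,"jaw":-1},{"tx":0,"ty":0,"tz":0,"ax":0,"ay":0,"az":0,"jaw":-1},{"tx":0,"ty":0,"tz":0,"ax":0,"ay":0,"az":0,"jaw":-1}]'
python3 - <<'E'
from h import *
c=optics.camera("scene");o=telemetry.get_obs();p=np.array(o["ee_pos"])
print(o["ee_pos"],o["tcp_rot"],proj(c,p),o["opening"])
i=c["color"][140:260,310:450,::-1];cv2.imwrite("pics/s2c.png",cv2.resize(i,None,fx=5,fy=5,interpolation=cv2.INTER_CUBIC))
E
```

```text
time: 5.2
ee_pos: [0.4393, 0.1367, -0.0015]
tcp_rot: [180.0, -0.0, 100.3]
wrist_force: [0.4, 0.1, 0.6]
opening: 0.0
grasp_force: 0.0
[ 0.43927034  0.1367163  -0.00154118] [ 1.79993209e+02 -2.65904317e-03  1.00320932e+02] [[369.56987218 228.22359654]] 0.00031120320727559103
```

View pics/s2c.png

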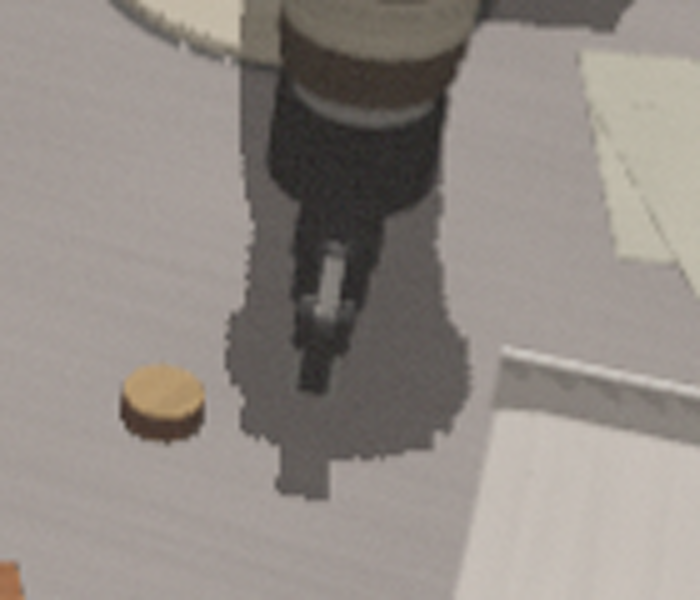

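There was no contact even at reported z = −1.5 mm, so the reported height is biased by about 30 mm. I'll keep going down carefully until the force shows contact.

```bash
python3 -m handwheel '[{"tx":0,"ty":0,"tz":0.003,"ax":0,"ay":0,"az":0,"jaw":-1},{"tx":0,"ty":0,"tz":0.003,"ax":0,"ay":0,"az":0,"jaw":-1},{"tx":0,"ty":0,"tz":0.003,"ax":0,"ay":0,"az":0,"jaw":-1},{"tx":0,"ty":0,"tz":0.003,"ax":0,"ay":0,"az":0,"jaw":-1},{"tx":0,"ty":0,"tz":0.003,"ax":0,"ay":0,"az":0,"jaw":-1},{"tx":0,"ty":0,"tz":0.002,"ax":0,"ay":0,"az":0,"jaw":-1},{"tx":0,"ty":0,"tz":0.001,"ax":0,"ay":0,"az":0,"jaw":-1},{"tx":0,"ty":0,"tz":0,"ax":0,"ay":0,"az":0,"jaw":-1},{"tx":0,"ty":0,"tz":0,"ax":0,"ay":0,"az":0,"jaw":-1},{"tx":0,"ty":0,"tz":0,"ax":0,"ay":0,"az":0,"jaw":-1}]'
python3 - <<'E'
from h import *
c=optics.camera("scene");o=telemetry.get_obs();p=np.array(o["ee_pos"])
print(o["ee_pos"],o["q"],proj(c,p),o["wrist_force"])
i=c["color"][140:260,310:450]
# fingertip: darkest pixels; lowest rows of the very dark blob
m=(i.max(2)<62).astype(np.uint8)
n,l,s,ct=cv2.connectedComponentsWithStats(m)
k=1+np.argmax(s[1:,4]);ys,xs=np.where(l==k)
for r in range(ys.max()-8,ys.max()+1):print(r+140,xs[ys==r].min()+310,xs[ys==r].max()+310)
E
```

```text
time: 6.5
ee_pos: [0.4393, 0.1367, -0.0195]
tcp_rot: [180.0, -0.0, 100.3]
wrist_force: [-0.4, -0.1, 0.1]
opening: 0.0
grasp_force: 0.0
[ 0.43924635  0.13668299 -0.01954171] [ 1.72853700e+01 -5.79879359e+00 -2.47440995e+01  7.10485360e+01
 -6.83306946e-04  9.69643607e+01] [[368.62498397 233.63569338]] [-0.37356199 -0.56603335 -0.07715654]
199 368 383
200 368 382
201 368 382
202 368 381
203 368 381
204 368 381
205 368 381
206 379 380
207 380 380
```

```bash
python3 -m handwheel '[{"tx":0,"ty":0,"tz":0.001,"ax":0,"ay":0,"az":0,"jaw":-1},{"tx":0,"ty":0,"tz":0.001,"ax":0,"ay":0,"az":0,"jaw":-1},{"tx":0,"ty":0,"tz":0.001,"ax":0,"ay":0,"az":0,"jaw":-1},{"tx":0,"ty":0,"tz":0.001,"ax":0,"ay":0,"az":0,"jaw":-1},{"tx":0,"ty":0,"tz":0.001,"ax":0,"ay":0,"az":0,"jaw":-1},{"tx":0,"ty":0,"tz":0.001,"ax":0,"ay":0,"az":0,"jaw":-1},{"tx":0,"ty":0,"tz":0.001,"ax":0,"ay":0,"az":0,"jaw":-1},{"tx":0,"ty":0,"tz":0,"ax":0,"ay":0,"az":0,"jaw":-1},{"tx":0,"ty":0,"tz":0,"ax":0,"ay":0,"az":0,"jaw":-1},{"tx":0,"ty":0,"tz":0,"ax":0,"ay":0,"az":0,"jaw":-1}]'
python3 - <<'E'
from h import *
c=optics.camera("scene");o=telemetry.get_obs();p=np.array(o["ee_pos"])
print(o["ee_pos"],proj(c,p),o["wrist_force"])
g=c["color"].max(2)
for r in range(206,240,1):print(r,g[r,360:388].tolist())
E
```

```text
time: 7.8
ee_pos: [0.4393, 0.1367, -0.0266]
tcp_rot: [180.0, -0.0, 100.3]
wrist_force: [0.1, -0.2, -0.3]
opening: 0.0001
grasp_force: 0.0
[ 0.43924105  0.13670841 -0.02657087] [[368.27501082 235.72672186]] [-0.68780127  0.58087886 -0.1355204 ]
206 [97, 99, 95, 92, 94, 92, 91, 55, 48, 48, 50, 54, 91, 130, 130, 127, 104, 46, 46, 52, 53, 58, 89, 96, 91, 92, 95, 92]
207 [95, 95, 94, 95, 96, 95, 90, 49, 51, 63, 65, 62, 104, 128, 130, 124, 82, 52, 48, 47, 48, 62, 95, 91, 96, 95, 91, 96]
208 [96, 97, 96, 91, 91, 92, 90, 66, 56, 67, 77, 81, 116, 128, 129, 122, 72, 54, 56, 52, 51, 64, 96, 94, 94, 92, 95, 91]
209 [95, 98, 96, 94, 95, 94, 94, 77, 71, 73, 70, 75, 104, 118, 124, 127, 89, 88, 100, 63, 46, 79, 94, 94, 94, 93, 95, 94]
210 [95, 94, 95, 94, 98, 94, 94, 82, 63, 67, 77, 100, 133, 134, 134, 122, 78, 80, 85, 57, 71, 90, 94, 93, 94, 93, 96, 96]
211 [94, 93, 92, 94, 95, 94, 94, 70, 60, 62, 72, 97, 120, 121, 121, 113, 74, 72, 74, 73, 85, 94, 93, 93, 96, 96, 94, 94]
212 [94, 95, 91, 93, 94, 90, 93, 75, 52, 52, 58, 78, 88, 91, 97, 94, 63, 70, 72, 78, 93, 92, 94, 94, 93, 96, 94, 94]
213 [94, 97
[... 2622 characters left out ...]
162, 161, 160, 162]
235 [164, 165, 162, 163, 159, 123, 97, 97, 97, 96, 96, 99, 99, 98, 96, 113, 162, 164, 162, 163, 163, 161, 163, 161, 161, 162, 164, 161]
236 [163, 162, 164, 164, 158, 95, 100, 97, 96, 99, 98, 95, 100, 98, 98, 115, 163, 163, 164, 161, 164, 162, 163, 162, 161, 161, 163, 161]
237 [161, 163, 162, 158, 124, 100, 97, 98, 97, 97, 99, 99, 98, 100, 97, 113, 165, 163, 165, 163, 163, 163, 163, 165, 162, 163, 162, 163]
238 [164, 164, 163, 160, 140, 99, 98, 99, 98, 97, 97, 98, 93, 97, 95, 113, 161, 162, 162, 163, 164, 164, 165, 164, 164, 163, 161, 163]
239 [164, 165, 165, 165, 159, 98, 95, 100, 97, 97, 97, 95, 97, 99, 96, 112, 163, 161, 161, 160, 163, 164, 160, 163, 163, 164, 164, 163]
```

```bash
python3 -m handwheel '[{"tx":0,"ty":0,"tz":0.001,"ax":0,"ay":0,"az":0,"jaw":-1},{"tx":0,"ty":0,"tz":0.001,"ax":0,"ay":0,"az":0,"jaw":-1},{"tx":0,"ty":0,"tz":0.001,"ax":0,"ay":0,"az":0,"jaw":-1},{"tx":0,"ty":0,"tz":0.001,"ax":0,"ay":0,"az":0,"jaw":-1},{"tx":0,"ty":0,"tz":0.001,"ax":0,"ay":0,"az":0,"jaw":-1},{"tx":0,"ty":0,"tz":0.001,"ax":0,"ay":0,"az":0,"jaw":-1},{"tx":0,"ty":0,"tz":0.001,"ax":0,"ay":0,"az":0,"jaw":-1},{"tx":0,"ty":0,"tz":0.001,"ax":0,"ay":0,"az":0,"jaw":-1},{"tx":0,"ty":0,"tz":0.001,"ax":0,"ay":0,"az":0,"jaw":-1},{"tx":0,"ty":0,"tz":0.001,"ax":0,"ay":0,"az":0,"jaw":-1}]'
python3 - <<'E'
from h import *
c=optics.camera("scene");o=telemetry.get_obs();p=np.array(o["ee_pos"])
print(o["ee_pos"],proj(c,p),o["wrist_force"])
i=c["color"][190:260,330:410,::-1];cv2.imwrite("pics/s3c.png",cv2.resize(i,None,fx=8,fy=8,interpolation=cv2.INTER_CUBIC))
E
```

```text
time: 9.1
ee_pos: [0.4394, 0.1367, -0.034]
tcp_rot: [179.9, -0.0, 100.3]
wrist_force: [-13.1, -5.0, 35.3]
opening: 0.0001
grasp_force: 17.7
[ 0.43941719  0.13675726 -0.03396192] [[367.89737406 237.9559011 ]] [-11.38111723  -3.65426249  27.44545978]
```

View pics/s3c.png

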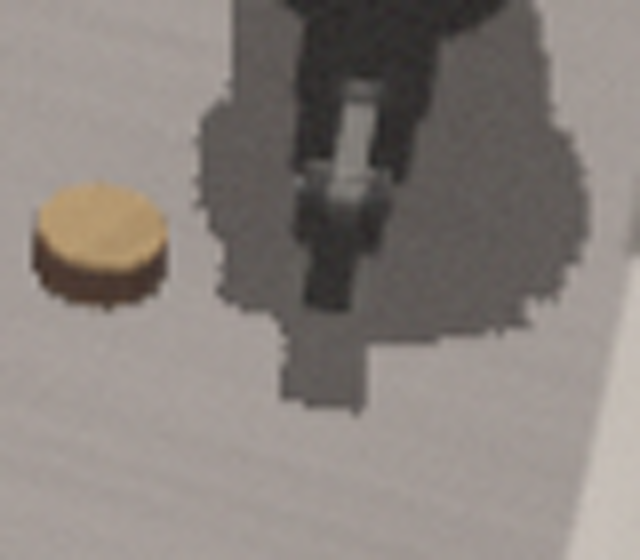

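Contact came at reported z ≈ −0.033, with 35 N upward, so the true height is the reported z plus about 33 mm. The tip shows at raw pixel (371,228.5). Next I'll raise the tool and get the horizontal offset.

```bash
python3 - <<'E'
from h import *
import pickle
c=pickle.load(open("scene0.pkl","rb"))
print(pix2plane(c,[(371,228.5),(368,228.5),(374,228.5),(371,226)],0))
E
python3 -m handwheel '[{"tx":0,"ty":0,"tz":-0.002,"ax":0,"ay":0,"az":0,"jaw":-1},{"tx":0,"ty":0,"tz":-0.002,"ax":0,"ay":0,"az":0,"jaw":-1},{"tx":0,"ty":0,"tz":-0.002,"ax":0,"ay":0,"az":0,"jaw":-1},{"tx":0,"ty":0,"tz":-0.002,"ax":0,"ay":0,"az":0,"jaw":-1},{"tx":0,"ty":0,"tz":-0.005,"ax":0,"ay":0,"az":0,"jaw":-1},{"tx":0,"ty":0,"tz":-0.01,"ax":0,"ay":0,"az":0,"jaw":-1},{"tx":-0.03,"ty":0,"tz":-0.02,"ax":0,"ay":0,"az":0,"jaw":-1},{"tx":-0.03,"ty":0,"tz":-0.01,"ax":0,"ay":0,"az":0,"jaw":-1},{"tx":-0.03,"ty":0,"tz":0,"ax":0,"ay":0,"az":0,"jaw":-1},{"tx":-0.03,"ty":0,"tz":0,"ax":0,"ay":0,"az":0,"jaw":-1}]'
```

```text
[[ 4.40545822e-01  1.40524744e-01  0.00000000e+00]
 [ 4.43683433e-01  1.33815345e-01 -1.11022302e-16]
 [ 4.37407169e-01  1.47236648e-01  0.00000000e+00]
 [ 4.31488746e-01  1.37880483e-01 -1.11022302e-16]]
time: 10.4
ee_pos: [0.4612, 0.0177, 0.0174]
tcp_rot: [179.9, 0.0, 100.3]
wrist_force: [0.8, -0.6, 0.1]
opening: -0.0001
grasp_force: 0.0
```

Horizontally the reported pose is right to about 4 mm. Only z is biased, so true height = reported + 33 mm. I'll descend to reported −0.022 and push.

```bash
python3 -m handwheel '[{"tx":0,"ty":0,"tz":0.008,"ax":0,"ay":0,"az":0,"jaw":-1},{"tx":0,"ty":0,"tz":0.008,"ax":0,"ay":0,"az":0,"jaw":-1},{"tx":0,"ty":0,"tz":0.008,"ax":0,"ay":0,"az":0,"jaw":-1},{"tx":0,"ty":0,"tz":0.008,"ax":0,"ay":0,"az":0,"jaw":-1},{"tx":0,"ty":0,"tz":0.006,"ax":0,"ay":0,"az":0,"jaw":-1},{"tx":0.012,"ty":0,"tz":0,"ax":0,"ay":0,"az":0,"jaw":-1},{"tx":0.012,"ty":0,"tz":0,"ax":0,"ay":0,"az":0,"jaw":-1},{"tx":0.012,"ty":0,"tz":0,"ax":0,"ay":0,"az":0,"jaw":-1},{"tx":0.012,"ty":0,"tz":0,"ax":0,"ay":0,"az":0,"jaw":-1},{"tx":0.012,"ty":0,"tz":0,"ax":0,"ay":0,"az":0,"jaw":-1}]'
cat > see.py <<'E'
# offcuts from the scene view (saturated wood colours), on their top planes
import sys
from h import *
c=optics.camera("scene");im=c["color"]
h=cv2.cvtColor(im,cv2.COLOR_RGB2HSV)
z=float(sys.argv[1]) if len(sys.argv)>1 else .018
m=((h[...,0]<30)&(h[...,1]>75)&(h[...,2]>115)).astype(np.uint8)
n,l,s,ct=cv2.connectedComponentsWithStats(m)
for k in range(1,n):
    if 12<s[k,4]<300 and 190<ct[k][1]<290 and 240<ct[k][0]<480: print(ct[k].round(1),s[k,4],pix2plane(c,ct[k],z)[0,:2].round(3))
o=telemetry.get_obs();print(o["time"],o["ee_pos"].round(4),o["wrist_force"].round(1))
E
python3 see.py
```

```text
time: 11.65
ee_pos: [0.4499, 0.0786, -0.0215]
tcp_rot: [180.0, -0.0, 100.3]
wrist_force: [0.0, 0.1, -0.2]
opening: 0.0001
grasp_force: 0.1
[254.5 208.2] 152 [ 0.511 -0.144]
[360.5 224.2] 39 [0.457 0.117]
[305.9 258.5] 191 [0.622 0.04 ]
11.7 [ 0.4497  0.0795 -0.0215] [0.  0.5 0.4]
```

The slice is moving with the tool, seen at about (0.45,0.117). Continuing.

```bash
python3 -m handwheel '[{"tx":0.012,"ty":0,"tz":0,"ax":0,"ay":0,"az":0,"jaw":-1},{"tx":0.012,"ty":0,"tz":0,"ax":0,"ay":0,"az":0,"jaw":-1},{"tx":0.012,"ty":0,"tz":0,"ax":0,"ay":0,"az":0,"jaw":-1},{"tx":0.012,"ty":0,"tz":0,"ax":0,"ay":0,"az":0,"jaw":-1},{"tx":0.012,"ty":0,"tz":0,"ax":0,"ay":0,"az":0,"jaw":-1},{"tx":0.012,"ty":0,"tz":0,"ax":0,"ay":0,"az":0,"jaw":-1},{"tx":0.012,"ty":0,"tz":0,"ax":0,"ay":0,"az":0,"jaw":-1},{"tx":0.012,"ty":0,"tz":0,"ax":0,"ay":0,"az":0,"jaw":-1},{"tx":0.012,"ty":0,"tz":-0.001,"ax":0,"ay":0,"az":0,"jaw":-1},{"tx":0.012,"ty":0,"tz":-0.001,"ax":0,"ay":0,"az":0,"jaw":-1}]'
python3 see.py .02
```

```text
time: 12.95
ee_pos: [0.4283, 0.1965, -0.0195]
tcp_rot: [-180.0, 0.0, 100.3]
wrist_force: [0.0, -0.4, 0.2]
opening: -0.0001
grasp_force: 0.0
[254.5 208.2] 150 [ 0.513 -0.142]
[410.9 231.5] 44 [0.434 0.234]
[305.9 258.6] 192 [0.624 0.041]
13.0 [ 0.4283  0.1975 -0.0194] [-1.   1.2 -0.3]
```

```bash
python3 -m handwheel '[{"tx":0.012,"ty":0,"tz":0,"ax":0,"ay":0,"az":0,"jaw":-1},{"tx":0.012,"ty":0,"tz":0,"ax":0,"ay":0,"az":0,"jaw":-1},{"tx":0.012,"ty":0,"tz":0,"ax":0,"ay":0,"az":0,"jaw":-1},{"tx":0.012,"ty":0,"tz":0,"ax":0,"ay":0,"az":0,"jaw":-1},{"tx":0.01,"ty":0,"tz":0,"ax":0,"ay":0,"az":0,"jaw":-1},{"tx":0.004,"ty":0,"tz":0,"ax":0,"ay":0,"az":0,"jaw":-1},{"tx":-0.02,"ty":0,"tz":0,"ax":0,"ay":0,"az":0,"jaw":-1},{"tx":-0.03,"ty":0,"tz":-0.03,"ax":0,"ay":0,"az":0,"jaw":-1},{"tx":-0.04,"ty":0,"tz":-0.04,"ax":0,"ay":0,"az":0,"jaw":-1},{"tx":-0.04,"ty":0.02,"tz":-0.04,"ax":0,"ay":0,"az":0,"jaw":-1}]'
python3 see.py .022; python3 plan.py .655,-.018,.08,110,5 .655,-.018,.01,119,5
```

```text
time: 14.25
ee_pos: [0.4599, 0.1313, 0.0918]
tcp_rot: [180.0, -0.0, 100.4]
wrist_force: [1.5, 0.4, -0.0]
opening: -0.0
grasp_force: 0.0
[254.5 208.2] 148 [ 0.515 -0.141]
[435.8 232.2] 143 [0.413 0.289]
[306.  258.6] 196 [0.626 0.042]
14.3 [0.4648 0.1287 0.0972] [-1.3 -3.1  3.8]
[{"tx":-0.036,"ty":0.032,"tz":0.003,"ax":0,"ay":0,"az":-2.0,"jaw":-1},{"tx":-0.037,"ty":0.031,"tz":0.004,"ax":0,"ay":0,"az":-1.9,"jaw":-1},{"tx":-0.038,"ty":0.03,"tz":0.003,"ax":0,"ay":0,"az":-2.0,"jaw":-1},{"tx":-0.038,"ty":0.028,"tz":0.004,"ax":0,"ay":0,"az":-1.9,"jaw":-1},{"tx":-0.04,"ty":0.027,"tz":0.003,"ax":0,"ay":0,"az":-2.0,"jaw":-1},{"tx":0.0,"ty":0.0,"tz":0.014,"ax":0,"ay":0,"az":-1.8,"jaw":-1},{"tx":0.0,"ty":0.0,"tz":0.014,"ax":0,"ay":0,"az":-1.8,"jaw":-1},{"tx":0.0,"ty":0.0,"tz":0.014,"ax":0,"ay":0,"az":-1.8,"jaw":-1},{"tx":0.0,"ty":0.0,"tz":0.014,"ax":0,"ay":0,"az":-1.8,"jaw":-1},{"tx":0.0,"ty":0.0,"tz":0.014,"ax":0,"ay":0,"az":-1.8,"jaw":-1}]
end [ 0.6548 -0.0186  0.0102] 119.03915957284171
```

The slice is in the pan at (0.413, 0.289). Next is the block.

```bash
python3 -m handwheel '[{"tx":-0.036,"ty":0.032,"tz":0.003,"ax":0,"ay":0,"az":-2.0,"jaw":-1},{"tx":-0.037,"ty":0.031,"tz":0.004,"ax":0,"ay":0,"az":-1.9,"jaw":-1},{"tx":-0.038,"ty":0.03,"tz":0.003,"ax":0,"ay":0,"az":-2.0,"jaw":-1},{"tx":-0.038,"ty":0.028,"tz":0.004,"ax":0,"ay":0,"az":-1.9,"jaw":-1},{"tx":-0.04,"ty":0.027,"tz":0.003,"ax":0,"ay":0,"az":-2.0,"jaw":-1},{"tx":0,"ty":0,"tz":0.014,"ax":0,"ay":0,"az":-1.8,"jaw":-1},{"tx":0,"ty":0,"tz":0.014,"ax":0,"ay":0,"az":-1.8,"jaw":-1},{"tx":0,"ty":0,"tz":0.014,"ax":0,"ay":0,"az":-1.8,"jaw":-1},{"tx":0,"ty":0,"tz":0.014,"ax":0,"ay":0,"az":-1.8,"jaw":-1},{"tx":0,"ty":0,"tz":0.014,"ax":0,"ay":0,"az":-1.8,"jaw":-1}]'
python3 - <<'E'
from h import *
c=optics.camera("scene");o=telemetry.get_obs();p=np.array(o["ee_pos"])
print(p.round(4),proj(c,p+[0,0,.033]))
i=c["color"][180:290,230:340,::-1];cv2.imwrite("pics/s4c.png",cv2.resize(i,None,fx=5,fy=5,interpolation=cv2.INTER_CUBIC))
E
```

```text
time: 15.55
ee_pos: [0.6502, -0.0141, 0.0028]
tcp_rot: [180.0, 0.0, 119.3]
wrist_force: [-0.2, 0.2, -0.5]
opening: -0.0002
grasp_force: 0.0
[ 6.493e-01 -1.420e-02  6.000e-04] [[278.76913841 254.09600536]]
```

View pics/s4c.png

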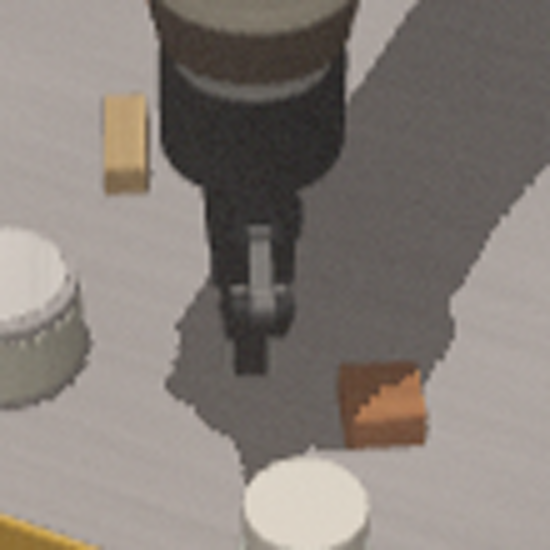

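The tip shows at raw pixel (280,254.4) against a predicted (278.8,254.1), so the 33 mm z bias holds here too. The tool is clear of and aligned with the block, so I'll lower and push along a gentle arc.

```bash
python3 -m handwheel '[{"tx":0,"ty":0.003,"tz":0.006,"ax":0,"ay":0,"az":0,"jaw":-1},{"tx":0,"ty":0,"tz":0.006,"ax":0,"ay":0,"az":0,"jaw":-1},{"tx":0,"ty":0,"tz":0.006,"ax":0,"ay":0,"az":0,"jaw":-1},{"tx":0,"ty":0,"tz":0.005,"ax":0,"ay":0,"az":0,"jaw":-1},{"tx":0.012,"ty":0,"tz":0,"ax":0,"ay":0,"az":0,"jaw":-1},{"tx":0.012,"ty":0,"tz":0,"ax":0,"ay":0,"az":0,"jaw":-1},{"tx":0.012,"ty":0,"tz":0,"ax":0,"ay":0,"az":0,"jaw":-1},{"tx":0.012,"ty":0,"tz":0,"ax":0,"ay":0,"az":0.6,"jaw":-1},{"tx":0.012,"ty":0,"tz":0,"ax":0,"ay":0,"az":0.6,"jaw":-1},{"tx":0.012,"ty":0,"tz":0,"ax":0,"ay":0,"az":0.6,"jaw":-1}]'
python3 see.py .02
```

```text
time: 16.85
ee_pos: [0.618, 0.0508, -0.0195]
tcp_rot: [180.0, 0.0, 117.3]
wrist_force: [0.1, -0.2, -0.8]
opening: -0.0003
grasp_force: 0.1
[254.5 208.4] 149 [ 0.514 -0.142]
[435.8 232.5] 141 [0.412 0.289]
16.9 [ 0.6174  0.0518 -0.0196] [ 0.5  0.3 -0.3]
```

```bash
python3 -m handwheel '[{"tx":0.012,"ty":0,"tz":0.001,"ax":0,"ay":0,"az":0.4,"jaw":-1},{"tx":0.012,"ty":0,"tz":0,"ax":0,"ay":0,"az":0.4,"jaw":-1},{"tx":0.012,"ty":0,"tz":0,"ax":0,"ay":0,"az":0.4,"jaw":-1},{"tx":0.012,"ty":0,"tz":0,"ax":0,"ay":0,"az":0.4,"jaw":-1},{"tx":0.012,"ty":0,"tz":0,"ax":0,"ay":0,"az":0.4,"jaw":-1},{"tx":0.012,"ty":0,"tz":0,"ax":0,"ay":0,"az":0.4,"jaw":-1},{"tx":0.012,"ty":0,"tz":0,"ax":0,"ay":0,"az":0.4,"jaw":-1},{"tx":0.012,"ty":0,"tz":0,"ax":0,"ay":0,"az":0.4,"jaw":-1},{"tx":0.012,"ty":0,"tz":0,"ax":0,"ay":0,"az":0.4,"jaw":-1},{"tx":0.012,"ty":0,"tz":0,"ax":0,"ay":0,"az":0.4,"jaw":-1}]'
python3 see.py .02
python3 - <<'E'
from h import *
c=optics.camera("scene");i=c["color"][180:300,320:480,::-1];cv2.imwrite("pics/s5c.png",cv2.resize(i,None,fx=4,fy=4,interpolation=cv2.INTER_CUBIC))
E
```

```text
time: 18.15
ee_pos: [0.5664, 0.159, -0.0206]
tcp_rot: [180.0, -0.0, 113.3]
wrist_force: [0.9, 0.0, 0.5]
opening: -0.0001
grasp_force: 0.1
[254.5 208.2] 152 [ 0.513 -0.142]
[435.8 232.3] 141 [0.411 0.289]
18.2 [ 0.5659  0.1601 -0.0206] [-0.1  1.8  0.1]
```

View pics/s5c.png

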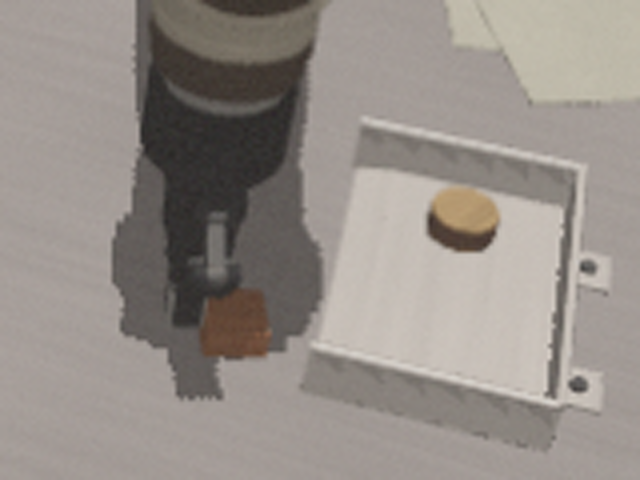

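The block is at crop (237,307 for its top) ahead of the finger, and the near pan wall ends at crop (310,348). I'll compute the clearance.

```bash
python3 - <<'E'
from h import *
import pickle
c=pickle.load(open("scene0.pkl","rb"))
f=lambda u,v:(320+u/4,180+v/4)
print("top corners",pix2plane(c,[f(212,290),f(263,291),f(269,330),f(203,328)],.02)[:,:2].round(3))
print("wall end top",pix2plane(c,[f(310,347)],.035)[0,:2].round(3),"far wall end",pix2plane(c,[f(362,120)],.035)[0,:2].round(3),"tip",pix2plane(c,[f(185,322)],.012)[0,:2].round(3))
E
```

```text
top corners [[0.542 0.172]
 [0.53  0.199]
 [0.559 0.21 ]
 [0.573 0.176]]
wall end top [0.578 0.235] far wall end [0.373 0.217] tip [0.565 0.164]
```

```bash
python3 -m handwheel '[{"tx":0.012,"ty":0,"tz":0,"ax":0,"ay":0,"az":0.3,"jaw":-1},{"tx":0.012,"ty":0,"tz":0,"ax":0,"ay":0,"az":0.3,"jaw":-1},{"tx":0.012,"ty":0,"tz":0,"ax":0,"ay":0,"az":0.3,"jaw":-1},{"tx":0.012,"ty":0,"tz":0,"ax":0,"ay":0,"az":0.3,"jaw":-1},{"tx":0.012,"ty":0,"tz":0,"ax":0,"ay":0,"az":0.3,"jaw":-1},{"tx":0.012,"ty":0,"tz":0,"ax":0,"ay":0,"az":0.3,"jaw":-1},{"tx":0.012,"ty":0,"tz":0,"ax":0,"ay":0,"az":0.3,"jaw":-1},{"tx":0.012,"ty":0,"tz":0,"ax":0,"ay":0,"az":0.3,"jaw":-1},{"tx":0.01,"ty":0,"tz":0,"ax":0,"ay":0,"az":0,"jaw":-1},{"tx":0.002,"ty":0,"tz":0,"ax":0,"ay":0,"az":0,"jaw":-1}]'
python3 -m handwheel '[{"tx":-0.02,"ty":0,"tz":0,"ax":0,"ay":0,"az":0,"jaw":-1},{"tx":-0.02,"ty":0,"tz":-0.03,"ax":0,"ay":0,"az":0,"jaw":-1},{"tx":-0.03,"ty":0,"tz":-0.04,"ax":0,"ay":0,"az":0,"jaw":-1},{"tx":-0.04,"ty":0,"tz":-0.04,"ax":0,"ay":0,"az":0,"jaw":-1},{"tx":-0.06,"ty":0,"tz":0,"ax":0,"ay":0,"az":0,"jaw":-1},{"tx":-0.06,"ty":0,"tz":0,"ax":0,"ay":0,"az":0,"jaw":-1},{"tx":-0.06,"ty":0,"tz":0,"ax":0,"ay":0,"az":0,"jaw":-1},{"tx":-0.02,"ty":0,"tz":0,"ax":0,"ay":0,"az":0,"jaw":-1},{"tx":0,"ty":0,"tz":0,"ax":0,"ay":0,"az":0,"jaw":-1},{"tx":0,"ty":0,"tz":0,"ax":0,"ay":0,"az":0,"jaw":-1}]'
python3 see.py .022;  python3 plan.py .540,-.2,.05,117,6 .540,-.2,-.022,117,4
```

```text
time: 19.5
ee_pos: [0.5258, 0.259, -0.0206]
tcp_rot: [180.0, 0.0, 111.0]
wrist_force: [0.2, -1.2, 0.7]
opening: -0.0002
grasp_force: 0.1
time: 20.75
ee_pos: [0.6363, -0.0307, 0.0894]
tcp_rot: [-180.0, -0.0, 110.9]
wrist_force: [-0.1, -0.2, -0.7]
opening: -0.0
grasp_force: 0.0
[254.5 208.3] 153 [ 0.516 -0.141]
[435.7 232.5] 143 [0.414 0.289]
[426.2 260.1] 230 [0.517 0.287]
20.8 [ 0.6364 -0.0302  0.0895] [-0.7  0.1 -0.2]
[{"tx":-0.021,"ty":-0.025,"tz":0.007,"ax":0,"ay":0,"az":-1.0,"jaw":-1},{"tx":-0.02,"ty":-0.026,"tz":0.007,"ax":0,"ay":0,"az":-1.0,"jaw":-1},{"tx":-0.02,"ty":-0.026,"tz":0.006,"ax":0,"ay":0,"az":-1.0,"jaw":-1},{"tx":-0.019,"ty":-0.026,"tz":0.007,"ax":0,"ay":0,"az":-1.0,"jaw":-1},{"tx":-0.019,"ty":-0.026,"tz":0.006,"ax":0,"ay":0,"az":-1.0,"jaw":-1},{"tx":-0.018,"ty":-0.027,"tz":0.007,"ax":0,"ay":0,"az":-1.0,"jaw":-1},{"tx":-0.0,"ty":0.0,"tz":0.018,"ax":0,"ay":0,"az":-0.0,"jaw":-1},{"tx":-0.0,"ty":0.0,"tz":0.018,"ax":0,"ay":0,"az":-0.0,"jaw":-1},{"tx":-0.0,"ty":0.0,"tz":0.018,"ax":0,"ay":0,"az":-0.0,"jaw":-1},{"tx":-0.0,"ty":0.0,"tz":0.018,"ax":0,"ay":0,"az":-0.0,"jaw":-1}]
end [ 0.5399 -0.1998 -0.0225] 116.98799805301039
```

The block is in at (0.517, 0.287) and the slice is at (0.414, 0.289). Next is the strip; its long-side normal heads 27°, so the tool starts at (0.531, −0.200).

```bash
python3 -m handwheel '[{"tx":-0.021,"ty":-0.028,"tz":0.007,"ax":0,"ay":0,"az":-1.0,"jaw":-1},{"tx":-0.02,"ty":-0.028,"tz":0.007,"ax":0,"ay":0,"az":-1.0,"jaw":-1},{"tx":-0.02,"ty":-0.028,"tz":0.006,"ax":0,"ay":0,"az":-1.0,"jaw":-1},{"tx":-0.018,"ty":-0.027,"tz":0.007,"ax":0,"ay":0,"az":-1.0,"jaw":-1},{"tx":-0.018,"ty":-0.027,"tz":0.006,"ax":0,"ay":0,"az":-1.0,"jaw":-1},{"tx":-0.017,"ty":-0.027,"tz":0.007,"ax":0,"ay":0,"az":-1.0,"jaw":-1},{"tx":0,"ty":0,"tz":0.018,"ax":0,"ay":0,"az":0,"jaw":-1},{"tx":0,"ty":0,"tz":0.018,"ax":0,"ay":0,"az":0,"jaw":-1},{"tx":0,"ty":0,"tz":0.018,"ax":0,"ay":0,"az":0,"jaw":-1},{"tx":0,"ty":0,"tz":0.018,"ax":0,"ay":0,"az":0,"jaw":-1}]'
python3 - <<'E'
from h import *
o=telemetry.get_obs();p=np.array(o["ee_pos"]);y=np.radians(o["tcp_rot"][2])
d=np.array([.503,-.148])-p[:2];print(p.round(4),o["tcp_rot"],"along",d@[np.cos(y),np.sin(y)],"tool y",d@[np.sin(y),-np.cos(y)])
E
```

```text
time: 22.05
ee_pos: [0.5305, -0.2005, -0.0242]
tcp_rot: [-180.0, -0.0, 117.0]
wrist_force: [0.1, -0.3, -0.2]
opening: -0.0
grasp_force: 0.0
[ 0.5305 -0.2005 -0.0242] [-1.79977321e+02 -3.08769476e-02  1.16987224e+02] along 0.05930202391376366 tool y -0.0006589878653875448
```

```bash
python3 -m handwheel '[{"tx":0.012,"ty":0,"tz":0,"ax":0,"ay":0,"az":0,"jaw":-1},{"tx":0.012,"ty":0,"tz":0,"ax":0,"ay":0,"az":0,"jaw":-1},{"tx":0.01,"ty":0,"tz":0,"ax":0,"ay":0,"az":0,"jaw":-1},{"tx":0.01,"ty":0,"tz":0,"ax":0,"ay":0,"az":0.5,"jaw":-1},{"tx":0.01,"ty":0,"tz":0,"ax":0,"ay":0,"az":1.5,"jaw":-1},{"tx":0.01,"ty":0,"tz":0,"ax":0,"ay":0,"az":2,"jaw":-1},{"tx":0.012,"ty":0,"tz":0,"ax":0,"ay":0,"az":2,"jaw":-1},{"tx":0.012,"ty":0,"tz":0,"ax":0,"ay":0,"az":2,"jaw":-1},{"tx":0.012,"ty":0,"tz":0,"ax":0,"ay":0,"az":2,"jaw":-1},{"tx":0.012,"ty":0,"tz":0,"ax":0,"ay":0,"az":2,"jaw":-1}]'
cat > strip.py <<'E'
from h import *
c=optics.camera("scene");im=c["color"];h=cv2.cvtColor(im,cv2.COLOR_RGB2HSV)
o=telemetry.get_obs();p=np.array(o["ee_pos"]);y=np.radians(o["tcp_rot"][2])
u=proj(c,[*(p[:2]+.025*np.array([np.cos(y),np.sin(y)])),.018])[0]
m=((h[...,0]<30)&(h[...,1]>70)&(h[...,2]>60)).astype(np.uint8)
w=np.zeros_like(m);cv2.circle(w,tuple(int(v) for v in u),32,1,-1);m&=w
n,l,s,ct=cv2.connectedComponentsWithStats(m)
for k in range(1,n):
    if s[k,4]<25:continue
    ys,xs=np.where(l==k);P=pix2plane(c,np.c_[xs,ys],.018)[:,:2].astype(np.float32)
    r=cv2.minAreaRect(P);print(s[k],np.round(r[0],3),np.round(r[1],3),round(r[2],1),cv2.boxPoints(r).round(3).tolist())
print(p.round(4),o["tcp_rot"][2],o["wrist_force"].round(1),"expected",u.round())
E
python3 strip.py
```

```text
time: 23.3
ee_pos: [0.4854, -0.0985, -0.0222]
tcp_rot: [180.0, 0.0, 104.8]
wrist_force: [-0.5, -0.5, -0.2]
opening: 0.0003
grasp_force: 0.1
[284 176   5  10  34] [ 0.369 -0.12 ] [0.041 0.011] 23.6 [[0.3479999899864197, -0.12300000339746475], [0.35199999809265137, -0.13300000131130219], [0.38999998569488525, -0.11599999666213989], [0.38600000739097595, -0.10599999874830246]]
[279 201  12  20 174] [ 0.486 -0.073] [0.077 0.023] 14.5 [[0.44600000977516174, -0.07100000232458115], [0.4519999921321869, -0.09399999678134918], [0.5260000228881836, -0.07400000095367432], [0.5210000276565552, -0.052000001072883606]]
[ 0.4849 -0.0975 -0.0222] 104.77343591666862 [0.5 1.3 0.7] expected [285. 208.]
```

The strip sits flush on the tool: strip angle 14.5°, tool heading 14.8°. Turning the rest of the way, then straight.

```bash
python3 -m handwheel '[{"tx":0.012,"ty":0,"tz":0,"ax":0,"ay":0,"az":2.2,"jaw":-1},{"tx":0.012,"ty":0,"tz":0,"ax":0,"ay":0,"az":2.2,"jaw":-1},{"tx":0.012,"ty":0,"tz":0,"ax":0,"ay":0,"az":2.2,"jaw":-1},{"tx":0.012,"ty":0,"tz":0,"ax":0,"ay":0,"az":2.2,"jaw":-1},{"tx":0.012,"ty":0,"tz":0,"ax":0,"ay":0,"az":2.2,"jaw":-1},{"tx":0.012,"ty":0,"tz":0,"ax":0,"ay":0,"az":2.0,"jaw":-1},{"tx":0.012,"ty":0,"tz":0,"ax":0,"ay":0,"az":0,"jaw":-1},{"tx":0.012,"ty":0,"tz":0,"ax":0,"ay":0,"az":0,"jaw":-1},{"tx":0.012,"ty":0,"tz":0,"ax":0,"ay":0,"az":0,"jaw":-1},{"tx":0.012,"ty":0,"tz":0,"ax":0,"ay":0,"az":0,"jaw":-1}]'
python3 strip.py
```

```text
time: 24.6
ee_pos: [0.4721, 0.0206, -0.0226]
tcp_rot: [-180.0, -0.0, 91.9]
wrist_force: [-0.6, 0.8, -0.6]
opening: -0.0001
grasp_force: 0.1
[323 212  15  20 194] [0.478 0.046] [0.076 0.024] 2.0 [[0.4399999976158142, 0.0560000017285347], [0.4410000145435333, 0.032999999821186066], [0.515999972820282, 0.03500000014901161], [0.5149999856948853, 0.05900000035762787]]
[ 0.472   0.0215 -0.0226] 91.96640945648329 [0.1 1.1 0.5] expected [331. 220.]
```

```bash
python3 -m handwheel '[{"tx":0.012,"ty":0,"tz":0,"ax":0,"ay":0,"az":0,"jaw":-1},{"tx":0.012,"ty":0,"tz":0,"ax":0,"ay":0,"az":0,"jaw":-1},{"tx":0.012,"ty":0,"tz":0,"ax":0,"ay":0,"az":0,"jaw":-1},{"tx":0.012,"ty":0,"tz":0,"ax":0,"ay":0,"az":0,"jaw":-1},{"tx":0.012,"ty":0,"tz":0,"ax":0,"ay":0,"az":0,"jaw":-1},{"tx":0.012,"ty":0,"tz":0,"ax":0,"ay":0,"az":0,"jaw":-1},{"tx":0.012,"ty":0,"tz":0,"ax":0,"ay":0,"az":0,"jaw":-1},{"tx":0.012,"ty":0,"tz":0,"ax":0,"ay":0,"az":0,"jaw":-1},{"tx":0.012,"ty":0,"tz":0,"ax":0,"ay":0,"az":0,"jaw":-1},{"tx":0.012,"ty":0,"tz":-0.001,"ax":0,"ay":0,"az":0,"jaw":-1}]'
python3 strip.py
```

```text
time: 25.9
ee_pos: [0.468, 0.1405, -0.0217]
tcp_rot: [-180.0, 0.0, 91.9]
wrist_force: [1.1, 0.2, -0.6]
opening: 0.0002
grasp_force: 0.0
[371 224  15  22 197] [0.474 0.164] [0.076 0.022] 1.9 [[0.4350000023841858, 0.17399999499320984], [0.4359999895095825, 0.15199999511241913], [0.5120000243186951, 0.1550000011920929], [0.5109999775886536, 0.1770000010728836]]
[ 0.4681  0.1415 -0.0214] 91.95217024759165 [-1.1  0.7  0.2] expected [379. 233.]
```

```bash
python3 -m handwheel '[{"tx":0.012,"ty":0,"tz":-0.001,"ax":0,"ay":0,"az":0,"jaw":-1},{"tx":0.012,"ty":0,"tz":0,"ax":0,"ay":0,"az":0,"jaw":-1},{"tx":0.012,"ty":0,"tz":0,"ax":0,"ay":0,"az":0,"jaw":-1},{"tx":0.012,"ty":0,"tz":0,"ax":0,"ay":0,"az":0,"jaw":-1},{"tx":0.012,"ty":0,"tz":0,"ax":0,"ay":0,"az":0,"jaw":-1},{"tx":0.012,"ty":0,"tz":0,"ax":0,"ay":0,"az":0,"jaw":-1},{"tx":0.012,"ty":0,"tz":0,"ax":0,"ay":0,"az":0,"jaw":-1},{"tx":0.012,"ty":0,"tz":0,"ax":0,"ay":0,"az":0,"jaw":-1},{"tx":0.012,"ty":0,"tz":0,"ax":0,"ay":0,"az":0,"jaw":-1},{"tx":0.006,"ty":0,"tz":0,"ax":0,"ay":0,"az":0,"jaw":-1}]'
python3 -m handwheel '[{"tx":0,"ty":0,"tz":0,"ax":0,"ay":0,"az":0,"jaw":-1},{"tx":-0.02,"ty":0,"tz":0,"ax":0,"ay":0,"az":0,"jaw":-1},{"tx":-0.03,"ty":0,"tz":-0.03,"ax":0,"ay":0,"az":0,"jaw":-1},{"tx":-0.04,"ty":0,"tz":-0.04,"ax":0,"ay":0,"az":0,"jaw":-1},{"tx":-0.06,"ty":0,"tz":-0.04,"ax":0,"ay":0,"az":0,"jaw":-1},{"tx":-0.06,"ty":0,"tz":-0.02,"ax":0,"ay":0,"az":0,"jaw":-1},{"tx":-0.06,"ty":0,"tz":0,"ax":0,"ay":0,"az":0,"jaw":-1},{"tx":-0.04,"ty":0,"tz":0,"ax":0,"ay":0,"az":0,"jaw":-1},{"tx":0,"ty":0,"tz":0,"ax":0,"ay":0,"az":0,"jaw":-1},{"tx":0,"ty":0,"tz":0,"ax":0,"ay":0,"az":0,"jaw":-1}]'
python3 see.py .022
python3 - <<'E'
from h import *
c=snap("top","t9");i=cv2.imread("pics/t9.png")[120:320,60:460];cv2.imwrite("pics/t9c.png",cv2.resize(i,None,fx=2,fy=2,interpolation=cv2.INTER_CUBIC))
E
```

```text
time: 27.2
ee_pos: [0.4642, 0.2544, -0.0207]
tcp_rot: [-180.0, 0.0, 92.0]
wrist_force: [0.4, -0.3, 0.1]
opening: -0.0
grasp_force: 0.1
time: 28.45
ee_pos: [0.4739, -0.0479, 0.1038]
tcp_rot: [-180.0, -0.0, 91.8]
wrist_force: [0.4, -0.3, -0.1]
opening: -0.0003
grasp_force: 0.0
28.5 [ 0.474  -0.0473  0.1038] [-0.2  0.2  0.8]
```

View pics/t9c.png

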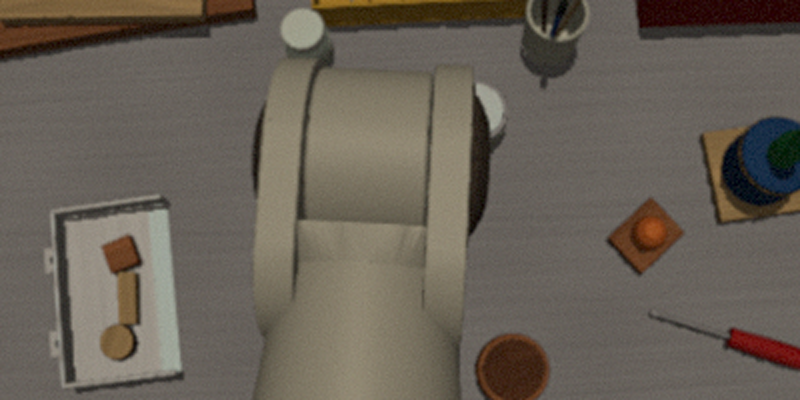

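The block (121,253), strip (128,297) and slice (118,342) all lie flat inside the pan, past the lip edge at x≈150. The other visible things look unmoved, and the arm is clear. Handing in.

```bash
python3 -c "
from workcell import workorder;print(workorder.job_done())"
```

```text
the job is handed in; nothing more can be done
None
```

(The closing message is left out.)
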